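# Tap a seized microscope stage back to its end stops

### The arm

A 6-joint arm with a two-finger parallel gripper is mounted at the origin on the work surface. World frame = base frame: x ahead of the robot, y to its left, z up, the work surface at z = 0. Lengths are in m, angles in rad, forces in N, time in s.
With the tool pointing down it reaches from about 0.3 to 0.775 m from the base axis. Payload 14.6 kg.
Tool frame: the origin (TCP) lies on the centre line of the jaws, within the pads' length; the fingertips stand 19 mm ahead of it and the grasp point (between the pads) is the TCP; z points along the fingers, y is the direction in which the jaws open and shut (so a half turn about z gives the same grasp; the last joint's range is limited). The gripper opens to 94 mm and grips with 3 to 60 N. Pads are 16 mm wide; open, the fingers measure 119 mm over their backs; the gripper's body (75 mm by 177 mm) begins 78 mm behind the grasp point.
Start: joints at [1.163, 0.3, 1.521, -0, 1.321, -0.067], TCP at [0.184, 0.518, 0.224] pointing down, gripper open.
Joint ranges: [-3.03, 3.03], [-0.79, 2.21], [0.23, 2.52], [-1.04, 4.18], [0, 3.07], [-2.55, 2.55]. Speed limits (rad/s): [2.22, 2.22, 2.57, 3.14, 3.14, 3.14].

### API

Orientations are given as [roll, pitch, yaw] about the fixed x, y, z axes, in that order (R = Rz(yaw) Ry(pitch) Rx(roll)).
In Python, from station import ctrl gives the robot as it stands. The module is installed in compiled form; this text tells all that it offers.
- The arm moves only by the shell command python3 -m creep 'ROWS' [FORCE]. ROWS is a JSON object of lists of equal length, an entry for each row: "translation": the shift along the world's x, y, z in mm, a list of three; "yaw": the turn about the world's z in rad; "gripper": the closure in counts, from 0 (fully open) to 255 (shut). A call has 1 to 5 rows; each row is the pose to reach, as a shift and turn from the pose measured when the call began; what a row does not reach only later rows make up. A row lasts 1/12 s, in which the tool goes at most 41.7 mm and 7.16 degrees, less where a joint would pass 70% of its speed; a pose out of reach is approached as far as the arm can. A call with a gripper value outside its range is refused whole. The fingers move at their own pace and stop on an object; FORCE is the grip in N (left out, the last holds). Time passes only in rows, so rows that repeat a pose let the fingers close. It gives the time, the measured TCP pose, the force and the opening at its end, in the units of the state.
- ctrl.get_obs(): the state, without advancing time (a new reading comes with each control period).
- ctrl.camera(name): name is "scene" or "top" or "wrist"; returns a dict with "pixels" (420x560x3 uint8, red, green, blue), "depth" (420x560 float32, m along the optical axis (not along the pixel's ray), 0 where there is no reading), "fx", "fy", "cx", "cy" (pixels), "dist" ([k1, k2, p1, p2, k3] as OpenCV has them; the pictures are not rectified), "R" (3x3) and "t" (3): a world point X has camera coordinates R X + t; the wrist camera has in their place "tool_from_camera" (4x4, takes a point from camera to tool coordinates, whose origin is the TCP and whose axes are the flange's). Camera axes: x right, y down, z forward; pixel columns grow to the right and rows downward; lengths in m; the calibration is good to about 2 mm. A picture is of the moment at which its call begins: read the wrist's pose just before it.
- ctrl.hand_in(): hands the job in, once; it reports no verdict.
The state is a dict: "time_s": time; "qpos": joint angles; "joint_vel": joint speeds; "tau": joint torques, N m; "ee_pos": TCP position; "eef_rot": TCP orientation; "force": force on the tool from outside, world axes, zero at the start; "moment": the same for the moment, N m; "grip_width": finger opening in m.
Only numpy, scipy, OpenCV 4.12 (cv2) and the standard library are available. Lean on these libraries where they do the work, as an engineer would, in place of code of your own. Each camera call takes 0.05 s, during which the arm holds its last target. There are 200 camera calls.

### The job

The microscope stage has seized part-way along its two guide rods: pick up the mallet and free it with light taps on the faces of its left and right lugs in turn, driving it away from the lugs until both sides are fully home against the end stops; once home, seat it with one firmer tap of about 15 N on the left lug and then one on the right. Never let one lug get more than 8 mm ahead of the other, never strike with 30 N or more, and do not touch the stage with the gripper. Then stand the mallet back on its head inside its tray, and leave the other things on the bench where they are.

Things in the scene. Friction and masses are not known exactly. Their poses are not given: they have to be found in the camera images.
- frame: Guide frame, fixed: white base 190 x 190 x 10 mm, cross bars 18 mm deep, 30 mm high along front (-x) and rear edge, steel rods along x at y = +-70 mm, black knob 32 mm across, up to z = 60 mm, at x = -86, y = 0; two steel stop blocks 42 mm high on the rear bar at y = +-70. Origin: centre of the underside. x: the way the stage must go (roughly away from the robot), y left, z up.
- stage: Seized stage: dark grey plate 165 wide, 102 long, 8 mm thick, underside 30 mm above the bench, with two steel lugs on its front edge, 30 mm wide, 12 thick, up to 72 mm above the bench. Origin: over the left rod, 30 mm up; x towards the stops. A lug pushed, fast or slowly, with 6 to 9 N advances while the other side stays; it stays where it is left. Against its stop it is rigid.
- lug_left (a point): Centre of the front (tapping) face of the left (+y) lug, 54 mm above the bench; the face looks to the frame's -x. In the frame's axes its x goes from -55 to -51 mm at the start to -35 mm when that side is home against its stop (2.5 mm short still counts as home); its y is about +50 mm.
- lug_right (a point): The same for the right lug, at frame y about -50 mm.
- mallet: Small mallet standing on its head: white nylon head 64 (x) x 32 (y) x 32 (z) mm; flat wooden handle 24 (x) x 16 (y) mm from the head's top (z = 32) up to z = 112 mm; about 0.18 kg. The head is clamped up to 8 mm off-centre along x, differently each time, so a striking face lies anywhere from 24 to 40 mm from the handle: feel for contact. Origin: on the handle's axis, level with the head's underside.
- tray: Shallow wooden mallet tray, fixed, outside 130 (x) x 110 (y) x 14 mm, walls and floor 5 mm. Origin: centre of the underside; the mallet stands on its floor at z = 5 mm.
- slide_box: Bystander: dark wooden slide box 100 x 85 x 36 mm, loose. Origin: centre of the underside.
- eyepiece: Bystander: silvery eyepiece 34 mm across, 60 mm high, standing. Origin: centre of the underside.
- oil_bottle: Bystander: amber bottle 34 mm across, 70 mm high, standing. Origin: centre of the underside.
Not all that is in view belongs to the job. Of the things shaped like the tray, the wooden one is meant.

How it is judged:
On the way, in this order (a step that is already met when the one before it is completed fails the run):
1. the mallet is lifted out of its tray (z of mallet in the frame of tray above 0.03 m and contact force between the fingers and mallet above 1 N), for 0.1 s.
2. with both sides home against the stops, the mallet presses the left lug with over 10 N (x of each of lug_left, lug_right in the frame of frame above -0.0375 m and contact force between mallet and stage above 10 N and horizontal distance between mallet and lug_left below 0.065 m), for 0.02 s.
3. with both sides home, the mallet presses the right lug with over 10 N (x of each of lug_left, lug_right in the frame of frame above -0.0375 m and contact force between mallet and stage above 10 N and horizontal distance between mallet and lug_right below 0.065 m), for 0.02 s.
At the end, for the whole second after the job is handed in: both lugs within 2.5 mm of their home position (frame x = -35 mm), and the mallet released and standing on its head (within 0.08 rad of upright) at rest on the floor of its tray (x of each of lug_left, lug_right in the frame of frame above -0.0375 m and x of mallet in the frame of tray between -0.05 and 0.05 m and y of mallet in the frame of tray between -0.045 and 0.045 m and z of mallet in the frame of tray below 0.009 m and angle between mallet's own z axis and vertical below 0.08 rad and linear speed of mallet below 0.02 m/s); the robot touches nothing.
It fails at once if one lug got more than 8.5 mm ahead of the other (stage turned over 0.085 rad) (angle between the x axis of stage and the x axis of frame, either way round above 0.085 rad).
It fails at once if the stage was hit hard (over 30 N by the mallet) (contact force between mallet and stage above 30 N).
It fails at once if the gripper or arm touched the stage (contact force between any of the fingers, the arm and stage above 1 N).
It fails at once if a bystander was disturbed (distance of any of slide_box, eyepiece, oil_bottle from where it was at the start of the episode above 0.015 m or angle between any of slide_box, eyepiece, oil_bottle's own z axis and vertical above 0.3 rad).
It also fails if it takes over 72 s, if anything falls off the work surface, if the arm or the gripper's body presses on something with over 40 N, if the wrist force passes 120 N, or if a joint passes its speed limit or range.

## Working session

There is one attempt and no reset: what is moved stays moved. The work goes in short steps, Python scripts to look and compute and a shell command to move; the robot and the scene stay as the last step left them, time stands still between calls to the robot, and variables do not carry over. Pictures are saved under pics/ and viewed, about 8 in all and at most 12, crops included, and the job is handed in when it is done.

```bash
mkdir -p pics; python3 - <<'E'
from station import ctrl
import cv2,numpy as np
o=ctrl.get_obs();print({k:np.round(v,3) for k,v in o.items()})
for n in("top","scene"):
    c=ctrl.camera(n);cv2.imwrite(f"pics/{n}0.png",c["pixels"][:,:,::-1]);np.save(f"{n}0.npy",c,allow_pickle=True)
    print(n,c["fx"],c["fy"],c["cx"],c["cy"],c["dist"],-c["R"].T@c["t"])
E
```

```text
{'time_s': np.float64(0.0), 'qpos': array([ 1.163,  0.3  ,  1.522,  0.   ,  1.321, -0.067]), 'joint_vel': array([-0.   ,  0.001,  0.   , -0.   ,  0.001,  0.002]), 'tau': array([ 0.0000e+00, -5.3181e+01, -3.5273e+01,  7.1000e-02,  2.5000e-02,
       -0.0000e+00]), 'ee_pos': array([0.184, 0.518, 0.224]), 'eef_rot': array([-3.14 , -0.   ,  2.801]), 'force': array([ 0.226,  0.395, -0.474]), 'moment': array([ 0.054, -0.031, -0.001]), 'grip_width': np.float64(0.094)}
top 489.6512174580115 489.6512174580115 274.60127651007787 205.38526453887494 [-0.04253323  0.          0.          0.          0.        ] [ 0.27114524 -0.09547786  1.42485658]
scene 382.209176178509 382.209176178509 283.74440269605975 201.12441448424985 [-0.02580887  0.          0.          0.          0.        ] [ 1.00882075 -0.073261    0.81806804]
```

View pics/top0.png

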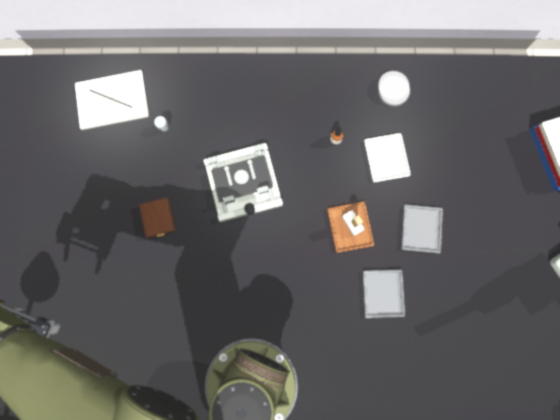

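View pics/scene0.png

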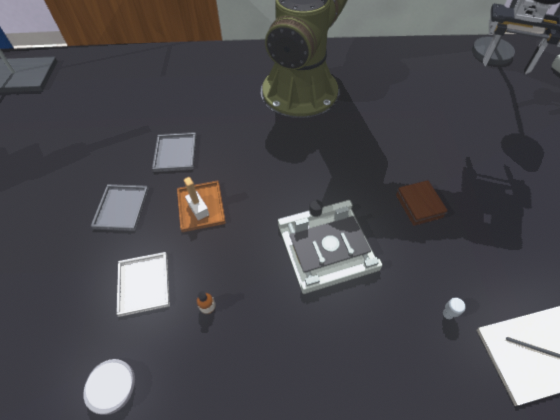

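The wooden tray holding the mallet is at top (351,227). The grey trays at (422,229) and (384,293) and the white one at (387,158) are decoys, because only this one is wooden. The frame is at (243,182) with its knob at (249,209). I'll measure these and confirm with a crop.

```bash
cat > h.py <<'E'
import numpy as np,cv2
def ray(c,uv,z):
    K=np.array([[c["fx"],0,c["cx"]],[0,c["fy"],c["cy"]],[0,0,1]])
    p=cv2.undistortPoints(np.float64(uv).reshape(-1,1,2),K,np.array(c["dist"])).reshape(-1,2)
    d=np.c_[p,np.ones(len(p))]@c["R"]; o=-c["R"].T@c["t"]
    return o+d*((z-o[2])/d[:,2])[:,None]
def proj(c,X):
    K=np.array([[c["fx"],0,c["cx"]],[0,c["fy"],c["cy"]],[0,0,1]])
    return cv2.projectPoints(np.float64(X).reshape(-1,1,3),cv2.Rodrigues(c["R"])[0],np.float64(c["t"]),K,np.array(c["dist"]))[0].reshape(-1,2)
def big(m):
    cs=cv2.findContours(m.astype(np.uint8),cv2.RETR_EXTERNAL,cv2.CHAIN_APPROX_NONE)[0]
    return max(cs,key=cv2.contourArea)
E
python3 - <<'E'
from h import *
c=np.load("top0.npy",allow_pickle=True).item();im=c["pixels"];hsv=cv2.cvtColor(im,cv2.COLOR_RGB2HSV)
def roi(m,x0,y0,x1,y1):
    o=np.zeros_like(m);o[y0:y1,x0:x1]=m[y0:y1,x0:x1];return o
H,S,V=[hsv[...,i].astype(int) for i in range(3)]
def rect(cnt,z):
    P=ray(c,cnt.reshape(-1,2),z)[:,:2].astype(np.float32)
    r=cv2.minAreaRect(P*1000);return np.round(r[0],1),np.round(r[1],1),round(r[2],2)
wood=roi((S>110)&(V>70)&(H<20),318,192,385,262)
print("tray",rect(big(wood),.014))
head=roi((S<70)&(V>150),335,200,372,245);print("head",rect(big(head),.037),cv2.boundingRect(big(head)))
fr=roi((S<60)&(V>110),195,135,290,228);b=big(cv2.morphologyEx(fr.astype(np.uint8),cv2.MORPH_CLOSE,np.ones((5,5))));
print("frame",rect(b,.02),cv2.boxPoints(cv2.minAreaRect(b)).round(1).tolist())
k=roi(V<25,240,198,260,216);print("knob",ray(c,[cv2.minEnclosingCircle(big(k))[0]],.06).round(4),cv2.minEnclosingCircle(big(k)))
a=cv2.resize(im[135:265,195:390],None,fx=4,fy=4,interpolation=2);cv2.imwrite("pics/crop1.png",a[:,:,::-1])
E
```

```text
tray (array([ 449.5, -279.2]), array([132.2, 111.5]), 11.35)
head (array([ 459.4, -285.4]), array([69.1, 42.3]), 31.03) (342, 210, 22, 26)
frame (array([578. ,  34.7]), array([202.3, 198.7]), 15.82) [[201.6999969482422, 158.0], [267.3999938964844, 140.89999389648438], [284.20001220703125, 205.8000030517578], [218.5, 222.8000030517578]]Traceback (most recent call last):
  File "<stdin>", line 14, in <module>
  File "h.py", line 12, in big
    return max(cs,key=cv2.contourArea)
ValueError: max() iterable argument is empty
```

```bash

python3 -m creep '{"translation":[[16,-33,6],[32,-66,13],[47,-100,19],[63,-133,26],[79,-166,32]],"yaw":[-0.12,-0.24,-0.36,-0.48,-0.6],"gripper":[0,0,0,0,0]}'
python3 -m creep '{"translation":[[16,-33,6],[32,-66,13],[47,-100,19],[63,-133,26],[79,-166,32]],"yaw":[-0.12,-0.24,-0.36,-0.48,-0.6],"gripper":[0,0,0,0,0]}'
python3 -m creep '{"translation":[[16,-33,6],[32,-66,13],[47,-100,19],[63,-133,26],[79,-166,32]],"yaw":[-0.12,-0.24,-0.36,-0.48,-0.6],"gripper":[0,0,0,0,0]}'
cat >> h.py <<'E'
from scipy.spatial.transform import Rotation as Ro
def wrist(name):
    from station import ctrl
    o=ctrl.get_obs();c=ctrl.camera("wrist");T=np.eye(4);T[:3,:3]=Ro.from_euler("xyz",o["eef_rot"]).as_matrix();T[:3,3]=o["ee_pos"]
    W=T@np.array(c["tool_from_camera"]);c["R"]=W[:3,:3].T;c["t"]=-W[:3,:3].T@W[:3,3]
    cv2.imwrite(f"pics/{name}.png",c["pixels"][:,:,::-1]);np.save(name+".npy",c,allow_pickle=True)
    print(name,o["time_s"],o["ee_pos"].round(4),o["eef_rot"].round(3),"cam",W[:3,3].round(3),W[:3,2].round(2));return c
E
python3 - <<'E'
from h import *
c=wrist("w1"); print(np.array(c["tool_from_camera"]).round(3).tolist())
E
```

```text
time_s: 0.52
ee_pos: [0.2629, 0.3505, 0.2561]
eef_rot: [-3.14, 0.0, 2.195]
force: [0.7, 0.1, 0.7]
grip_width: 0.0938
time_s: 0.93
ee_pos: [0.3421, 0.1828, 0.2885]
eef_rot: [-3.141, -0.0, 1.59]
force: [0.4, -0.3, 0.3]
grip_width: 0.0942
time_s: 1.35
ee_pos: [0.4214, 0.0149, 0.3209]
eef_rot: [-3.141, -0.0, 0.983]
force: [0.9, 0.9, 0.2]
grip_width: 0.0941
w1 1.35 [0.4214 0.0149 0.3209] [-3.141 -0.     0.983] cam [0.466 0.082 0.481] [-0.15 -0.23 -0.96]
[[-0.0, -0.962, -0.272, 0.08], [1.0, -0.0, -0.0, 0.0], [0.0, -0.272, 0.962, -0.16], [0.0, 0.0, 0.0, 1.0]]
```

View pics/w1.png

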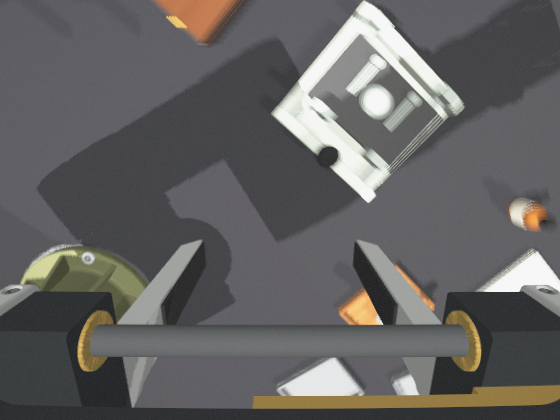

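The frame is in full view here, with its front bar from (273,113) to (370,202), the knob at (328,156), and the lugs at (318,108) and (378,165). I'll use depth to get the lug tops, knob and bars.

```bash
cat >> h.py <<'E'
def cloud(c):
    K=np.array([[c["fx"],0,c["cx"]],[0,c["fy"],c["cy"]],[0,0,1]])
    v,u=np.mgrid[:420,:560];p=cv2.undistortPoints(np.float64(np.c_[u.ravel(),v.ravel()]).reshape(-1,1,2),K,np.array(c["dist"])).reshape(-1,2)
    d=c["depth"].ravel().astype(float);X=np.c_[p*d[:,None],d];W=(X-c["t"])@c["R"];W[d<=0]=9
    return W.reshape(420,560,3)
E
python3 - <<'E'
from h import *
c=np.load("w1.npy",allow_pickle=True).item();W=cloud(c);z=W[...,2]
roi=(np.hypot(W[...,0]-.578,W[...,1]-.035)<.16)&(np.arange(420)[:,None]<235)
def comps(zl,zh,mn=15):
    m=(roi&(z>zl)&(z<zh)).astype(np.uint8);n,l,s,_=cv2.connectedComponentsWithStats(m)
    for i in range(1,n):
        if s[i,4]>mn:
            P=W[l==i];r=cv2.minAreaRect((P[:,:2]*1000).astype(np.float32))
            print(zl,s[i].tolist(),"med",np.median(P,0).round(4),"rect",np.round(r[0],1),np.round(r[1],1),round(r[2],1))
print(np.percentile(z[roi],[5,25,50,75,95]).round(4))
comps(.064,.085);comps(.048,.064);comps(.038,.047);comps(.02,.036,100)
E
```

```text
[-0.0012 -0.      0.0086  0.0371  0.0416]
0.064 [308, 96, 23, 23, 251] med [0.5195 0.0705 0.0718] rect [520.   70.4] [12.3 30. ] 16.1
0.064 [363, 148, 24, 21, 234] med [ 0.547  -0.0247  0.0718] rect [547.8 -25.6] [12.2 30.3] 16.3
0.048 [307, 103, 17, 16, 26] med [0.514  0.0694 0.0569] rect [513.9  69.6] [ 1.  28.2] 14.5
0.048 [314, 143, 24, 24, 445] med [0.4958 0.0129 0.0599] rect [496.2  12.6] [30.5 31.3] 54.9
0.048 [360, 147, 17, 21, 51] med [ 0.5427 -0.0131  0.0563] rect [542.3 -25.2] [31.4 10.6] 85.2
0.038 [362, 4, 25, 26, 319] med [0.6405 0.1257 0.0416] rect [641.2 125.6] [15.2 30.2] 15.5
0.038 [303, 31, 134, 128, 4374] med [0.5891 0.0439 0.0388] rect [581.7  36.6] [111.4 163.3] 15.9
0.038 [436, 81, 22, 23, 249] med [ 0.6781 -0.0088  0.0417] rect [679.   -9.3] [14.2 30.2] 16.2
0.038 [316, 94, 14, 13, 52] med [0.5339 0.0756 0.0387] rect [535.   74.4] [ 9.9 21.5] 17.4
0.038 [401, 113, 10, 10, 26] med [ 0.6144 -0.0096  0.0386] rect [614.8  -9. ] [ 6.  18.2] 19.9
0.038 [416, 124, 10, 6, 24] med [ 0.6297 -0.0307  0.0385] rect [629.5 -30.8] [11.8  5.9] 0.3
0.038 [405, 126, 8, 10, 33] med [ 0.6111 -0.0261  0.0384] rect [612.3 -26. ] [12.4 10.1] 59.8
0.038 [400, 133, 18, 15, 72] med [ 0.6035 -0.0358  0.0385] rect [605.7 -37.4] [19.4 24.3] 56.5
0.038 [313, 143, 10, 13, 17] med [0.4916 0.027  0.0424] rect [491.2  25.1] [20.5  3.7] 22.1
0.038 [393, 149, 10, 10, 21] med [ 0.5823 -0.0457  0.039 ] rect [584.8 -46.1] [16.1  4.1] 10.9
0.02 [355, 1, 104, 108, 1912] med [0.6594 0.0608 0.0293] rect [653.4  56.5] [ 36.2 190.2] 15.8
0.02 [271, 93, 50, 60, 957] med [0.4844 0.0767 0.0294] rect [498.2  68.2] [52.3 83.1] 15.6
0.02 [329, 158, 47, 40, 734] med [ 0.5141 -0.0461  0.0296] rect [524.7 -40. ] [44.7 74.9] 15.9
```

```bash

python3 -m creep '{"translation":[[0,-36,-4],[0,-72,-8],[1,-108,-13],[1,-144,-17],[2,-180,-22]],"yaw":[-0.05,-0.1,-0.15,-0.2,-0.25],"gripper":[0,0,0,0,0]}' >/dev/null
python3 -m creep '{"translation":[[0,-36,-4],[1,-72,-8],[2,-108,-13],[2,-140,-18],[2,-140,-18]],"yaw":[-0.05,-0.1,-0.15,-0.19,-0.19],"gripper":[60,60,60,60,60]}'
python3 - <<'E'
from h import *
c=wrist("w2");W=cloud(c);z=W[...,2]
roi=(np.hypot(W[...,0]-.455,W[...,1]+.285)<.1)&(np.arange(420)[:,None]<250)
for zl,zh in((.09,.14),(.028,.045),(.01,.018)):
    m=(roi&(z>zl)&(z<zh)).astype(np.uint8);n,l,s,_=cv2.connectedComponentsWithStats(m)
    for i in range(1,n):
        if s[i,4]>40:
            P=W[l==i];r=cv2.minAreaRect((P[:,:2]*1000).astype(np.float32))
            print(zl,s[i].tolist(),"med",np.median(P,0).round(4),"rect",np.round(r[0],1),np.round(r[1],1),round(r[2],1))
E
```

```text
time_s: 2.23
ee_pos: [0.426, -0.3149, 0.2791]
eef_rot: [-3.14, 0.002, 0.523]
force: [-1.1, 0.8, -1.0]
grip_width: 0.0722
w2 2.2333 [ 0.426  -0.3149  0.2791] [-3.14e+00  2.00e-03  5.23e-01] cam [ 0.496 -0.275  0.439] [-0.24 -0.14 -0.96]
0.09 [264, 150, 16, 25, 362] med [ 0.4574 -0.2865  0.1167] rect [ 456.4 -286.9] [24.2 15.9] 33.1
0.028 [260, 126, 26, 51, 827] med [ 0.47   -0.2798  0.0369] rect [ 460.4 -284.7] [64.2 32. ] 31.2
0.01 [216, 94, 105, 116, 1273] med [ 0.4588 -0.278   0.0137] rect [ 451.1 -279.6] [130.6 110. ] 10.9
```

View pics/w2.png

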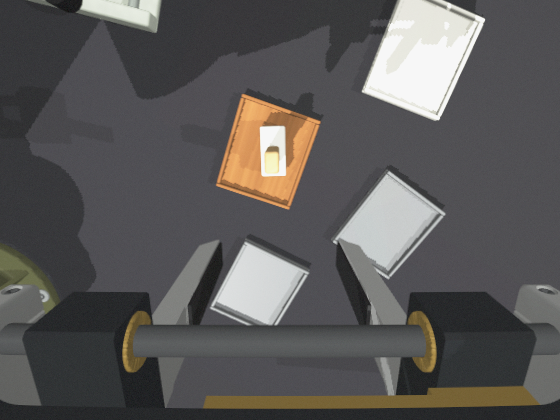

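Confirmed: the wooden tray is at (268,152), with the mallet standing in it and its handle top at (271,160). The sizes match, 130x110 for the tray and 64x32 for the head. I'll grasp the handle now.

```bash

python3 -m creep '{"translation":[[30,28,0],[30,28,-30],[30,28,-65],[30,28,-100],[30,28,-100]],"yaw":[0.02,0.02,0.02,0.02,0.02],"gripper":[60,60,60,60,60]}'
python3 -m creep '{"translation":[[0,0,-30],[0,0,-60],[0,0,-81],[0,0,-81]],"yaw":[0,0,0,0],"gripper":[60,60,60,60]}'
python3 - <<'E'
from h import *
from station import ctrl
o=ctrl.get_obs();print(o["ee_pos"].round(4),o["eef_rot"].round(3))
E
```

```text
time_s: 2.7
ee_pos: [0.4544, -0.2822, 0.1739]
eef_rot: [-3.131, 0.005, 0.548]
force: [0.0, 0.5, -1.8]
grip_width: 0.0719
time_s: 3.03
ee_pos: [0.4536, -0.2809, 0.091]
eef_rot: [-3.127, 0.007, 0.549]
force: [-1.0, 0.1, -1.1]
grip_width: 0.0719
[ 0.4536 -0.2809  0.091 ] [-3.127  0.007  0.549]
```

```bash

python3 -m creep '{"translation":[[3,-6,6],[3,-6,6],[3,-6,6]],"yaw":[0,0,0],"gripper":[60,60,60]}'
python3 -m creep '{"translation":[[0,0,0],[0,0,0],[0,0,0],[0,0,0],[0,0,0]],"yaw":[0,0,0,0,0],"gripper":[255,255,255,255,255]}' 45
python3 -m creep '{"translation":[[0,0,0],[0,0,0],[0,0,0],[0,0,0],[0,0,0]],"yaw":[0,0,0,0,0],"gripper":[255,255,255,255,255]}' 45
python3 -m creep '{"translation":[[0,0,0],[0,0,0],[0,0,0],[0,0,0],[0,0,0]],"yaw":[0,0,0,0,0],"gripper":[255,255,255,255,255]}' 45
```

```text
time_s: 3.28
ee_pos: [0.4577, -0.2877, 0.0997]
eef_rot: [-3.13, 0.005, 0.549]
force: [-0.0, -0.4, -0.5]
grip_width: 0.0719
time_s: 3.7
ee_pos: [0.4577, -0.2877, 0.0998]
eef_rot: [-3.13, 0.005, 0.549]
force: [-0.0, -0.3, 0.8]
grip_width: 0.0418
time_s: 4.12
ee_pos: [0.4577, -0.2877, 0.0998]
eef_rot: [-3.13, 0.005, 0.549]
force: [0.3, 0.3, 0.2]
grip_width: 0.0158
time_s: 4.53
ee_pos: [0.4577, -0.2878, 0.0998]
eef_rot: [-3.13, 0.005, 0.549]
force: [-0.4, -0.3, 0.2]
grip_width: 0.0157
```

```bash

python3 -m creep '{"translation":[[0,0,12],[0,0,30],[0,0,55],[0,0,80],[0,0,100]],"yaw":[0,0,0,0,0],"gripper":[255,255,255,255,255]}'
python3 -m creep '{"translation":[[0,20,0],[0,50,0],[0,85,0],[0,120,0],[0,155,0]],"yaw":[-0.03,-0.07,-0.11,-0.15,-0.19],"gripper":[255,255,255,255,255]}'
python3 -m creep '{"translation":[[0,35,0],[0,70,0],[0,105,0],[0,140,0],[0,160,0]],"yaw":[-0.03,-0.06,-0.08,-0.08,-0.08],"gripper":[255,255,255,255,255]}'
python3 -m creep '{"translation":[[0,0,0],[0,0,0],[0,0,0]],"yaw":[0,0,0],"gripper":[255,255,255]}'
```

```text
time_s: 4.95
ee_pos: [0.4578, -0.2878, 0.2024]
eef_rot: [-3.132, 0.005, 0.549]
force: [-0.1, 0.0, -1.4]
grip_width: 0.0157
time_s: 5.37
ee_pos: [0.4573, -0.1313, 0.2031]
eef_rot: [-3.132, 0.005, 0.356]
force: [0.8, -0.3, -1.8]
grip_width: 0.0163
time_s: 5.78
ee_pos: [0.4568, 0.0315, 0.204]
eef_rot: [-3.131, 0.004, 0.277]
force: [-0.5, -0.5, -2.6]
grip_width: 0.0156
time_s: 6.03
ee_pos: [0.4568, 0.0311, 0.2044]
eef_rot: [-3.132, 0.004, 0.278]
force: [-0.2, -1.1, -1.4]
grip_width: 0.0157
```

```bash

python3 -m creep '{"translation":[[-2,22,0],[-2,22,-30],[-2,22,-55],[-2,22,-67],[-2,22,-67]],"yaw":[-0.005,-0.005,-0.005,-0.005,-0.005],"gripper":[255,255,255,255,255]}'
python3 -m creep '{"translation":[[5,1,0],[10,3,0],[15,4,0],[18,5,0],[18,5,0]],"yaw":[0,0,0,0,0],"gripper":[255,255,255,255,255]}'
cat >> h.py <<'E'
F0=np.array([579.0,35.8]);ux=np.array([.9630,.2696]);uy=np.array([-.2696,.9630])
def st():
    from station import ctrl
    o=ctrl.get_obs();d=o["ee_pos"][:2]*1000-F0
    print("t",round(o["time_s"],2),"frame x %.1f y %.1f z %.1f"%(d@ux,d@uy,o["ee_pos"][2]*1000),"rot",o["eef_rot"].round(3),"F along x %.1f y %.1f z %.1f"%(o["force"][:2]@ux,o["force"][:2]@uy,o["force"][2]))
E
python3 -c "from h import *;st()"
```

```text
time_s: 6.45
ee_pos: [0.4536, 0.052, 0.1351]
eef_rot: [-3.131, 0.008, 0.271]
force: [-0.4, -0.3, -2.0]
grip_width: 0.0157
time_s: 6.87
ee_pos: [0.4725, 0.0571, 0.1357]
eef_rot: [-3.131, 0.007, 0.271]
force: [0.3, 0.2, -1.0]
grip_width: 0.0159
t 6.87 frame x -96.8 y 49.2 z 135.7 rot [-3.131  0.007  0.271] F along x 0.3 y 0.1 z -1.0
```

```bash

python3 -m creep '{"translation":[[2,0.5,0],[4,1,0],[4,1,0]],"yaw":[0,0,0],"gripper":[255,255,255]}'|grep force; python3 -c "from h import *;st()"
python3 -m creep '{"translation":[[1,0.3,0],[2,0.6,0],[2,0.6,0]],"yaw":[0,0,0],"gripper":[255,255,255]}'|grep force;python3 -c "from h import *;st()"
python3 -m creep '{"translation":[[1,0.3,0],[2,0.6,0],[2,0.6,0]],"yaw":[0,0,0],"gripper":[255,255,255]}'|grep force;python3 -c "from h import *;st()"
```

```text
force: [0.3, 0.1, -2.0]
t 7.12 frame x -92.3 y 49.1 z 135.9 rot [-3.131  0.007  0.271] F along x 0.3 y 0.0 z -2.0
force: [0.3, -0.7, -2.7]
t 7.37 frame x -90.1 y 49.2 z 135.9 rot [-3.131  0.006  0.271] F along x 0.1 y -0.8 z -2.7
force: [-4.4, -1.8, 0.2]
t 7.62 frame x -88.7 y 49.2 z 135.6 rot [-3.131  0.009  0.271] F along x -4.7 y -0.5 z 0.2
```

```bash

python3 -m creep '{"translation":[[1.5,0.4,0],[3,0.8,0],[3,0.8,0]],"yaw":[0,0,0],"gripper":[255,255,255]}'|grep force; python3 -c "from h import *;st()"
python3 -m creep '{"translation":[[1,0.3,0],[2,0.6,0],[2,0.6,0]],"yaw":[0,0,0],"gripper":[255,255,255]}'|grep force;python3 -c "from h import *;st()"
```

```text
force: [-7.9, 0.4, 0.7]
t 7.87 frame x -86.7 y 49.5 z 135.2 rot [-3.13   0.013  0.272] F along x -7.5 y 2.5 z 0.7
force: [-9.1, -0.6, 1.6]
t 8.12 frame x -85.8 y 49.9 z 134.7 rot [-3.129  0.017  0.272] F along x -9.0 y 1.9 z 1.6
```

```bash
cat >> h.py <<'E'
def lugs(name):
    c=wrist(name);W=cloud(c);z=W[...,2];d=W[...,:2]*1000-F0;X=d@ux;Y=d@uy
    out=[]
    for s in(1,-1):
        m=(abs(X+45)<22)&(abs(Y-s*50)<20)&(z>.068)&(z<.078);e=Y[m]
        # rear edge and front edge of the lug's top
        print("lug",s,m.sum(), "front %.1f rear %.1f y %.1f"%(np.percentile(X[m],3),np.percentile(X[m],97),np.median(Y[m])) if m.sum()>20 else "")
    return c
E
python3 -c "
from h import *
lugs('w3')"
```

```text
w3 8.1167 [0.4829 0.0607 0.1347] [-3.129  0.017  0.272] cam [0.563 0.082 0.294] [-0.28 -0.07 -0.96]
lug 1 1542 front -66.2 rear -39.8 y 51.2
lug -1 705 front -51.5 rear -40.0 y -49.1
```

View pics/w3.png

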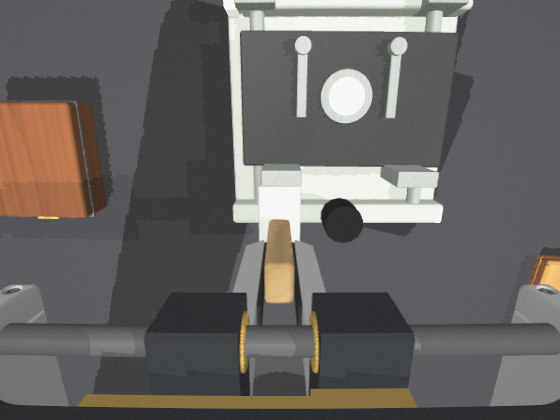

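```bash

python3 -m creep '{"translation":[[2,0.6,0],[4,1.1,0],[6,1.6,0],[6,1.6,0],[-4,-1.1,0]],"yaw":[0,0,0,0,0],"gripper":[255,255,255,255,255]}' 60|grep force
python3 -c "
from h import *
st();lugs('w4')"
```

```text
force: [0.4, -0.0, -2.8]
t 8.58 frame x -89.7 y 50.1 z 134.3 rot [-3.129  0.018  0.272] F along x 0.4 y -0.1 z -2.8
w4 8.5833 [0.4791 0.0599 0.1343] [-3.129  0.018  0.272] cam [0.559 0.081 0.293] [-0.28 -0.07 -0.96]
lug 1 1416 front -66.3 rear -35.3 y 52.2
lug -1 710 front -50.7 rear -39.2 y -47.3
```

```bash

python3 -m creep '{"translation":[[-9,-2,12],[-10,-3,32],[0,-35,32],[10,-70,32],[20,-98,32]],"yaw":[0,0,0,0,0],"gripper":[255,255,255,255,255]}'|grep force
python3 -m creep '{"translation":[[0,0,0],[0,0,-15],[0,0,-30],[0,0,-30]],"yaw":[0,0,0,0],"gripper":[255,255,255,255]}'|grep force
python3 -c "
from h import *
st()"
```

```text
force: [0.1, 0.4, -1.8]
force: [-0.9, 0.5, -1.9]
t 9.38 frame x -99.3 y -51.0 z 134.6 rot [-3.128  0.02   0.272] F along x -0.7 y 0.7 z -1.9
```

```bash

python3 -m creep '{"translation":[[5,1.3,0],[9,2.5,0],[9,2.5,0]],"yaw":[0,0,0],"gripper":[255,255,255]}'|grep force
python3 -m creep '{"translation":[[4,1.1,0],[8,2.2,0],[12,3.2,0],[13,3.5,0],[-2,-0.5,0]],"yaw":[0,0,0,0,0],"gripper":[255,255,255,255,255]}'|grep force
python3 -c "
from h import *
st();lugs('w5')"
```

```text
force: [0.1, -0.3, -1.3]
force: [1.1, 1.2, -1.2]
t 10.05 frame x -89.5 y -51.0 z 135.6 rot [-3.129  0.018  0.273] F along x 1.4 y 0.8 z -1.2
w5 10.05 [ 0.5066 -0.0374  0.1356] [-3.129  0.018  0.273] cam [ 0.587 -0.016  0.294] [-0.28 -0.07 -0.96]
lug 1 710 front -44.7 rear -33.3 y 46.5
lug -1 1446 front -66.2 rear -30.0 y -50.3
```

```bash

python3 -m creep '{"translation":[[-9,-2,12],[-10,-3,32],[-18,28,32],[-26,62,32],[-34,94,32]],"yaw":[0,0,0,0,0],"gripper":[255,255,255,255,255]}'|grep force
python3 -m creep '{"translation":[[0,0,0],[0,0,-15],[0,0,-30],[5,1.4,-30],[5,1.4,-30]],"yaw":[0,0,0,0,0],"gripper":[255,255,255,255,255]}'|grep force
python3 -c "
from h import *
st()"
```

```text
force: [-0.3, 0.4, -1.3]
force: [1.1, 0.3, -1.5]
t 10.93 frame x -93.2 y 50.0 z 138.7 rot [-3.129  0.018  0.272] F along x 1.2 y -0.0 z -1.5
```

```bash

python3 -m creep '{"translation":[[7.5,2.1,-2],[12.5,3.5,-2],[16.5,4.6,-2],[20,5.6,-2],[6,1.7,-2]],"yaw":[0,0,0,0,0],"gripper":[255,255,255,255,255]}'|grep force
python3 -c "
from h import *
st();lugs('w6')"
```

```text
force: [0.5, 1.1, -1.5]
t 11.35 frame x -85.3 y 50.0 z 136.9 rot [-3.129  0.018  0.272] F along x 0.7 y 0.9 z -1.5
w6 11.35 [0.4834 0.0609 0.1369] [-3.129  0.018  0.272] cam [0.564 0.082 0.296] [-0.28 -0.07 -0.96]
lug 1 1668 front -66.0 rear -27.4 y 51.4
lug -1 718 front -39.7 rear -28.3 y -49.0
```

```bash

python3 -m creep '{"translation":[[-9,-2,12],[-10,-3,32],[0,-35,32],[10,-70,32],[20,-98,32]],"yaw":[0,0,0,0,0],"gripper":[255,255,255,255,255]}'|grep force
python3 -m creep '{"translation":[[0,0,0],[0,0,-15],[0,0,-32],[5,1.4,-32],[5,1.4,-32]],"yaw":[0,0,0,0,0],"gripper":[255,255,255,255,255]}'|grep force
python3 -c "
from h import *
st()"
```

```text
force: [-0.5, 0.0, -3.0]
force: [0.1, 0.2, -2.0]
t 12.23 frame x -88.5 y -51.6 z 138.2 rot [-3.129  0.017  0.273] F along x 0.2 y 0.1 z -2.0
```

```bash

python3 -m creep '{"translation":[[6.7,1.9,-2],[10.6,3,-2],[14.4,4,-2],[18.3,5.1,-2],[5,1.4,-2]],"yaw":[0,0,0,0,0],"gripper":[255,255,255,255,255]}'|grep force
python3 -c "
from h import *
st();lugs('w7')"
```

```text
force: [0.2, 0.5, -2.2]
t 12.65 frame x -81.7 y -51.8 z 136.5 rot [-3.13   0.016  0.273] F along x 0.3 y 0.4 z -2.2
w7 12.65 [ 0.5143 -0.0361  0.1365] [-3.13   0.016  0.273] cam [ 0.594 -0.015  0.295] [-0.28 -0.07 -0.96]
lug 1 698 front -37.5 rear -26.0 y 46.9
lug -1 1853 front -66.0 rear -23.7 y -50.4
```

```bash

python3 -m creep '{"translation":[[-9,-2,12],[-10,-3,32],[-18,28,32],[-26,62,32],[-34,94,32]],"yaw":[0,0,0,0,0],"gripper":[255,255,255,255,255]}'|grep force
python3 -m creep '{"translation":[[0,0,0],[0,0,-15],[0,0,-32],[9,2.5,-33],[9,2.5,-33]],"yaw":[0,0,0,0,0],"gripper":[255,255,255,255,255]}'|grep force
python3 -m creep '{"translation":[[2,0.5,0],[4,1.1,0],[6,1.6,0],[8,2.2,0],[8,2.2,0]],"yaw":[0,0,0,0,0],"gripper":[255,255,255,255,255]}'|grep force
python3 -c "
from h import *
st();lugs('w8')"
```

```text
force: [0.7, -0.4, -1.6]
force: [1.1, 0.4, -1.0]
force: [-4.5, -1.6, 1.6]
t 13.95 frame x -72.5 y 49.1 z 136.6 rot [-3.129  0.018  0.272] F along x -4.7 y -0.3 z 1.6
w8 13.95 [0.4959 0.0636 0.1366] [-3.129  0.018  0.272] cam [0.576 0.085 0.295] [-0.28 -0.07 -0.96]
lug 1 2188 front -64.3 rear -26.2 y 50.5
lug -1 675 front -34.5 rear -23.3 y -50.4
```

```bash

python3 -m creep '{"translation":[[2,0.5,0],[4,1.1,0],[5,1.4,0],[5,1.4,0]],"yaw":[0,0,0,0],"gripper":[255,255,255,255]}'|grep force
python3 -c "
from h import *
st();lugs('w9')"
python3 -m creep '{"translation":[[1,0.3,0],[2,0.6,0],[2,0.6,0]],"yaw":[0,0,0],"gripper":[255,255,255]}'|grep force
python3 -c "
from h import *
st();lugs('w10')"
```

```text
force: [-10.8, 0.4, 2.6]
t 14.33 frame x -68.7 y 49.6 z 136.3 rot [-3.128  0.022  0.272] F along x -10.3 y 3.3 z 2.6
w9 14.3333 [0.4995 0.0651 0.1363] [-3.128  0.022  0.272] cam [0.58  0.086 0.295] [-0.29 -0.07 -0.96]
lug 1 2223 front -64.4 rear -24.0 y 51.1
lug -1 647 front -34.2 rear -23.1 y -49.5
force: [-13.0, -3.5, 4.7]
t 14.63 frame x -68.1 y 49.7 z 136.3 rot [-3.128  0.027  0.272] F along x -13.5 y 0.2 z 4.7
w10 14.6333 [0.5    0.0653 0.1363] [-3.128  0.027  0.272] cam [0.582 0.087 0.294] [-0.29 -0.07 -0.95]
lug 1 2220 front -64.3 rear -24.3 y 51.2
lug -1 626 front -33.9 rear -23.4 y -49.2
```

```bash

python3 -m creep '{"translation":[[-8,-2,0],[-16,-4,12],[-18,-5,32],[-8,-38,32],[2,-71,32]],"yaw":[0,0,0,0,0],"gripper":[255,255,255,255,255]}'|grep force
python3 -m creep '{"translation":[[10,-32,0],[10,-32,-15],[10,-32,-32],[10,-32,-32]],"yaw":[0,0,0,0],"gripper":[255,255,255,255]}'|grep force
python3 -c "
from h import *
st()"
```

```text
force: [-0.0, -0.4, -1.7]
force: [-1.1, 1.0, -2.7]
t 15.43 frame x -85.2 y -52.9 z 135.6 rot [-3.127  0.026  0.274] F along x -0.8 y 1.3 z -2.7
```

```bash

python3 -m creep '{"translation":[[4,1.4,0],[8,2.8,0],[10.5,4,0],[11.5,4.5,0],[11.5,4.5,0]],"yaw":[0,0,0,0,0],"gripper":[255,255,255,255,255]}'|grep force
python3 -c "
from h import *
st()"
python3 -m creep '{"translation":[[2,0.5,0],[4,1.1,0],[4,1.1,0],[4,1.1,0]],"yaw":[0,0,0,0],"gripper":[255,255,255,255]}'|grep force
python3 -c "
from h import *
st();lugs('w11')"
```

```text
force: [-0.6, 0.3, -1.4]
t 15.85 frame x -72.4 y -51.5 z 136.1 rot [-3.128  0.025  0.274] F along x -0.5 y 0.4 z -1.4
force: [-4.2, -0.5, 0.2]
t 16.18 frame x -68.6 y -51.5 z 136.1 rot [-3.127  0.027  0.275] F along x -4.2 y 0.6 z 0.2
w11 16.1833 [ 0.5268 -0.0323  0.1361] [-3.127  0.027  0.275] cam [ 0.609 -0.011  0.294] [-0.29 -0.07 -0.95]
lug 1 640 front -34.3 rear -23.6 y 48.5
lug -1 2206 front -64.2 rear -24.2 y -49.9
```

```bash

python3 -m creep '{"translation":[[1.5,0.4,0],[3,0.8,0],[4,1.1,0],[4,1.1,0]],"yaw":[0,0,0,0],"gripper":[255,255,255,255]}'|grep force
python3 -c "
from h import *
st();lugs('w12')"
python3 -m creep '{"translation":[[1,0.3,0],[2,0.6,0],[2,0.6,0]],"yaw":[0,0,0],"gripper":[255,255,255]}'|grep force
python3 -c "
from h import *
st();lugs('w13')"
```

```text
force: [-15.2, -6.0, 6.8]
t 16.57 frame x -66.5 y -51.6 z 135.9 rot [-3.127  0.033  0.275] F along x -16.3 y -1.7 z 6.8
w12 16.5667 [ 0.5289 -0.0318  0.1359] [-3.127  0.033  0.275] cam [ 0.612 -0.01   0.293] [-0.3  -0.07 -0.95]
lug 1 626 front -33.9 rear -23.3 y 48.4
lug -1 2184 front -64.3 rear -24.2 y -49.9
force: [-13.7, -4.4, 6.1]
t 16.87 frame x -66.2 y -51.6 z 135.6 rot [-3.126  0.038  0.275] F along x -14.4 y -0.6 z 6.1
w13 16.8667 [ 0.5292 -0.0317  0.1356] [-3.126  0.038  0.275] cam [ 0.613 -0.01   0.293] [-0.3  -0.07 -0.95]
lug 1 623 front -33.9 rear -23.3 y 48.5
lug -1 2182 front -64.3 rear -24.0 y -49.9
```

```bash

python3 -m creep '{"translation":[[-8,-2,0],[-17,-5,12],[-17,-5,34],[-26,28,34],[-35,61,34]],"yaw":[0,0,0,0,0],"gripper":[255,255,255,255,255]}'|grep force
python3 -m creep '{"translation":[[-9,32,0],[-9,32,-15],[-9,32,-32],[-9,32,-32]],"yaw":[0,0,0,0],"gripper":[255,255,255,255]}'|grep force
python3 -c "
from h import *
st()"
```

```text
force: [-0.3, 0.9, -1.7]
force: [0.1, -0.9, -2.8]
t 17.67 frame x -84.4 y 50.4 z 136.5 rot [-3.126  0.038  0.273] F along x -0.1 y -0.9 z -2.8
```

```bash

python3 -m creep '{"translation":[[4,1.1,0],[8,2.2,0],[11,3,0],[13,3.5,0],[13,3.5,0]],"yaw":[0,0,0,0,0],"gripper":[255,255,255,255,255]}'|grep force
python3 -c "
from h import *
st()"
python3 -m creep '{"translation":[[1.5,0.4,0],[3,0.8,0],[3,0.8,0]],"yaw":[0,0,0],"gripper":[255,255,255]}'|grep force
python3 -c "
from h import *
st()"
```

```text
force: [0.5, -1.0, -1.7]
t 18.08 frame x -70.3 y 50.1 z 136.9 rot [-3.126  0.038  0.272] F along x 0.2 y -1.1 z -1.7
force: [-0.6, -0.3, -1.3]
t 18.33 frame x -67.2 y 49.9 z 137.0 rot [-3.126  0.038  0.272] F along x -0.6 y -0.1 z -1.3
```

```bash

python3 -m creep '{"translation":[[1.5,0.4,0],[3,0.8,0],[4.5,1.2,0],[4.5,1.2,0]],"yaw":[0,0,0,0],"gripper":[255,255,255,255]}'|grep force
python3 -c "
from h import *
st();lugs('w14')"
```

```text
force: [-16.0, -3.7, 6.2]
t 18.67 frame x -64.7 y 50.0 z 136.6 rot [-3.126  0.045  0.273] F along x -16.4 y 0.7 z 6.2
w14 18.6667 [0.5032 0.0665 0.1366] [-3.126  0.045  0.273] cam [0.588 0.088 0.293] [-0.31 -0.07 -0.95]
lug 1 2180 front -64.4 rear -24.3 y 51.6
lug -1 622 front -33.9 rear -23.3 y -49.5
```

Left lug seated at about 16 N. Now the right.

```bash

python3 -m creep '{"translation":[[-8,-2,0],[-17,-5,12],[-18,-5,32],[-8,-38,32],[2,-71,32]],"yaw":[0,0,0,0,0],"gripper":[255,255,255,255,255]}'|grep force
python3 -m creep '{"translation":[[9,-27,0],[9,-27,-15],[9,-27,-32],[9,-27,-32]],"yaw":[0,0,0,0],"gripper":[255,255,255,255]}'|grep force
python3 -c "
from h import *
st()"
python3 -m creep '{"translation":[[4,1.1,0],[8,2.2,0],[11,3,0],[12,3.2,0],[12,3.2,0]],"yaw":[0,0,0,0,0],"gripper":[255,255,255,255,255]}'|grep force
python3 -c "
from h import *
st()"
```

```text
force: [-0.2, -0.6, -2.9]
force: [-0.2, -0.1, -2.9]
t 19.47 frame x -81.5 y -47.4 z 135.3 rot [-3.125  0.045  0.275] F along x -0.2 y -0.0 z -2.9
force: [-0.0, -0.7, -0.4]
t 19.88 frame x -68.5 y -47.4 z 135.8 rot [-3.126  0.044  0.275] F along x -0.2 y -0.7 z -0.4
```

```bash

python3 -m creep '{"translation":[[1,0.3,0],[2,0.5,0],[2,0.5,0]],"yaw":[0,0,0],"gripper":[255,255,255]}'|grep force
python3 -c "
from h import *
st()"
python3 -m creep '{"translation":[[1.5,0.4,0],[3,0.8,0],[4,1.1,0],[4,1.1,0]],"yaw":[0,0,0,0],"gripper":[255,255,255,255]}'|grep force
python3 -c "
from h import *
st();lugs('w15')"
```

```text
force: [0.4, 0.9, -1.8]
t 20.13 frame x -66.3 y -47.5 z 136.0 rot [-3.126  0.044  0.275] F along x 0.7 y 0.7 z -1.8
force: [-15.2, -4.6, 5.7]
t 20.47 frame x -64.2 y -47.5 z 135.6 rot [-3.125  0.05   0.275] F along x -15.9 y -0.3 z 5.7
w15 20.4667 [ 0.53   -0.0272  0.1356] [-3.125  0.05   0.275] cam [ 0.615 -0.005  0.292] [-0.31 -0.07 -0.95]
lug 1 632 front -34.2 rear -23.4 y 48.5
lug -1 2158 front -64.3 rear -23.9 y -47.2
```

```bash

python3 -m creep '{"translation":[[-9,-2,0],[-20,-5,10],[-25,-7,40],[-28,-30,70],[-34,-64,72]],"yaw":[0,0,0,0.04,0.08],"gripper":[255,255,255,255,255]}'|grep force
python3 -m creep '{"translation":[[-7,-34,0],[-14,-68,0],[-21,-102,0],[-28,-136,0],[-35,-170,0]],"yaw":[0.04,0.08,0.12,0.16,0.19],"gripper":[255,255,255,255,255]}'|grep force
python3 -m creep '{"translation":[[-3,-26,0],[-3,-26,0],[-3,-26,0]],"yaw":[0,0,0],"gripper":[255,255,255]}'
python3 - <<'E'
from h import *
c=wrist("w16");W=cloud(c);z=W[...,2]
d=(np.abs(W[...,2]-.0135)<.003)&(np.hypot(W[...,0]-.451,W[...,1]+.28)<.1)
s=ctrl.camera("scene") if 0 else None
E
python3 - <<'E'
from station import ctrl;import cv2
c=ctrl.camera("scene");a=c["pixels"][100:330,120:420];cv2.imwrite("pics/s1.png",cv2.resize(a,None,fx=2.6,fy=2.6)[:,:,::-1])
E
```

```text
force: [1.4, -0.5, -1.0]
force: [0.7, -0.4, -1.1]
time_s: 21.6
ee_pos: [0.4587, -0.2894, 0.2129]
eef_rot: [-3.129, 0.044, 0.549]
force: [0.2, 0.5, -2.1]
grip_width: 0.0155
w16 21.6 [ 0.4587 -0.2894  0.2129] [-3.129  0.044  0.549] cam [ 0.534 -0.245  0.369] [-0.27 -0.15 -0.95]
```

View pics/s1.png

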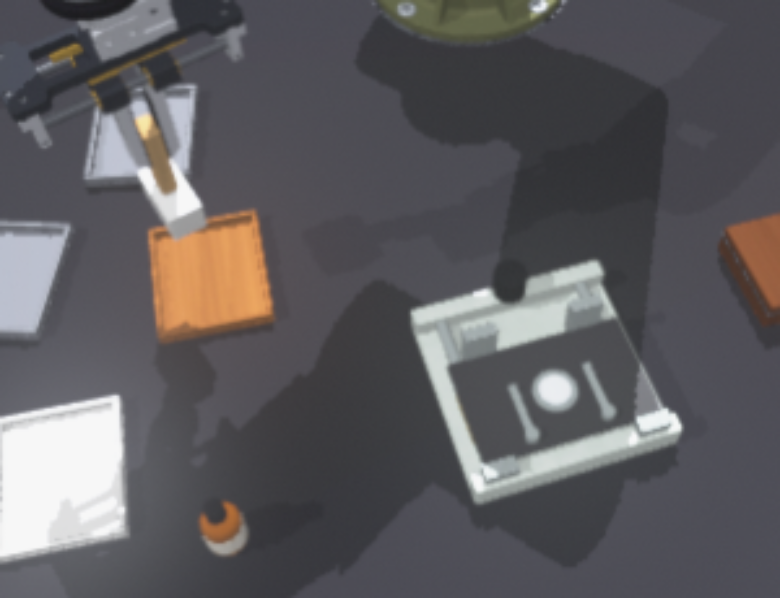

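View pics/w16.png

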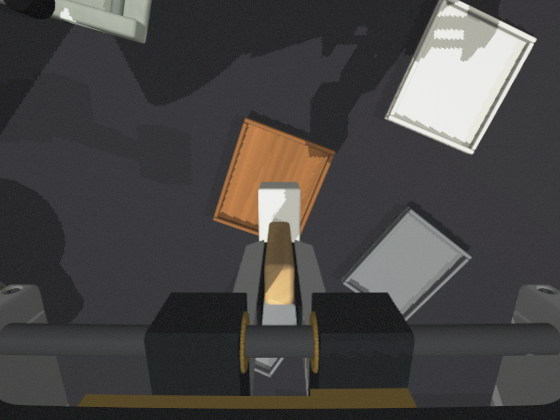

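The scene shows the stage against its stops, and the mallet held over the tray with its head at wrist (279,210). I'll measure its tilt from the head's top plane before lowering.

```bash
python3 - <<'E'
from h import *
c=np.load("w16.npy",allow_pickle=True).item();W=cloud(c)[186:215,264:295].reshape(-1,3)
a=np.array([np.cos(.549),np.sin(.549)]);b=np.array([-a[1],a[0]]);o=np.array([.4587,-.2894])
x=(W[:,:2]-o)@a;y=(W[:,:2]-o)@b;z=W[:,2];m=abs(z-np.median(z))<.006
s=np.linalg.lstsq(np.c_[x[m],y[m],np.ones(m.sum())],z[m],rcond=None)[0]
print(m.sum(),"slopes",s.round(3),"x",np.percentile(x[m],[1,99]).round(4),"y",np.percentile(y[m],[1,99]).round(4),"z",np.median(z))
E
```

```text
844 slopes [-0.098  0.011  0.151] x [0.0115 0.0312] y [-0.0101  0.0125] z 0.14897243303379443
```

```bash

python3 -m creep '{"translation":[[2,6,-20],[2,6,-45],[2,6,-70],[2,6,-92],[2,6,-96]],"yaw":[0,0,0,0,0],"gripper":[255,255,255,255,255]}'
python3 -m creep '{"translation":[[0,0,-3],[0,0,-6],[0,0,-8],[0,0,-8]],"yaw":[0,0,0,0],"gripper":[255,255,255,255]}' 20
```

```text
time_s: 22.12
ee_pos: [0.4603, -0.2798, 0.1138]
eef_rot: [-3.124, 0.046, 0.554]
force: [-0.3, 0.2, -2.6]
grip_width: 0.0155
time_s: 22.45
ee_pos: [0.4607, -0.2798, 0.1065]
eef_rot: [-3.125, 0.045, 0.554]
force: [-0.2, 0.1, -2.4]
grip_width: 0.0159
```

```bash

python3 -m creep '{"translation":[[0,0,-1.5],[0,0,-3],[0,0,-3]],"yaw":[0,0,0],"gripper":[255,255,255]}' 6 |grep -E "pos|force"
python3 -m creep '{"translation":[[0,0,-1.5],[0,0,-3],[0,0,-3]],"yaw":[0,0,0],"gripper":[255,255,255]}' 4|grep -E "pos|force"
python3 -m creep '{"translation":[[0,0,-1.5],[0,0,-3],[0,0,-3]],"yaw":[0,0,0],"gripper":[255,255,255]}' 3|grep -E "pos|force"
python3 -c "
from h import *
wrist('w17')"
```

```text
ee_pos: [0.4607, -0.2798, 0.1036]
force: [-0.7, -0.3, -1.4]
ee_pos: [0.4607, -0.28, 0.1008]
force: [-0.9, -0.4, 1.4]
ee_pos: [0.4607, -0.2801, 0.0977]
force: [-2.0, -0.7, 2.1]
w17 23.2 [ 0.4607 -0.2801  0.0977] [-3.126  0.045  0.554] cam [ 0.536 -0.236  0.254] [-0.28 -0.15 -0.95]
```

View pics/w17.png

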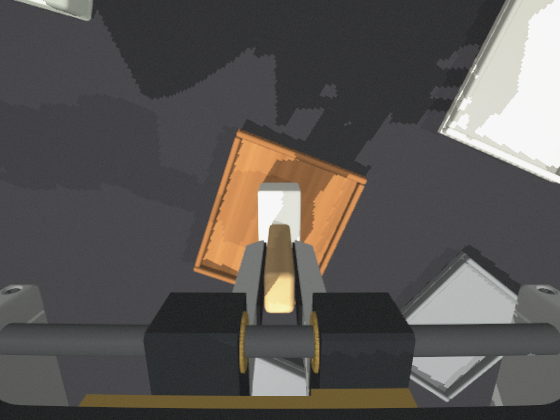

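The head is on the tray floor, inside the walls, with the tray's edges at (200,270) to (365,180). I'll release it.

```bash

python3 -m creep '{"translation":[[0,0,-1],[0,0,-1],[0,0,-1],[0,0,-1],[0,0,-1]],"yaw":[0,0,0,0,0],"gripper":[200,150,120,120,120]}'
python3 -m creep '{"translation":[[0,0,0],[0,0,0],[0,0,20],[0,0,50],[0,0,80]],"yaw":[0,0,0,0,0],"gripper":[80,80,80,80,80]}'
python3 -m creep '{"translation":[[-10,-6,30],[-20,-15,50],[-30,-20,60],[-30,-20,60],[-30,-20,60]],"yaw":[0,0,0,0,0],"gripper":[80,80,80,80,80]}'
python3 - <<'E'
from h import *
c=wrist("w18");W=cloud(c);z=W[...,2]
roi=(np.hypot(W[...,0]-.455,W[...,1]+.285)<.1)&(np.arange(420)[:,None]<250)
for zl,zh in((.09,.14),(.028,.045),(.01,.018)):
    m=(roi&(z>zl)&(z<zh)).astype(np.uint8);n,l,s,_=cv2.connectedComponentsWithStats(m)
    for i in range(1,n):
        if s[i,4]>40:
            P=W[l==i];r=cv2.minAreaRect((P[:,:2]*1000).astype(np.float32))
            print(zl,s[i].tolist(),"med",np.median(P,0).round(4),"rect",np.round(r[0],1),np.round(r[1],1),round(r[2],1))
            if zl==.028: print("slopes",np.linalg.lstsq(np.c_[P[:,:2],np.ones(len(P))],P[:,2],rcond=None)[0].round(3))
E
```

```text
time_s: 23.67
ee_pos: [0.4607, -0.2801, 0.0967]
eef_rot: [-3.126, 0.045, 0.554]
force: [-0.2, 0.5, -0.6]
grip_width: 0.0435
time_s: 24.08
ee_pos: [0.4603, -0.2798, 0.1772]
eef_rot: [-3.124, 0.046, 0.554]
force: [1.0, -0.5, 0.7]
grip_width: 0.0645
time_s: 24.5
ee_pos: [0.43, -0.2998, 0.2364]
eef_rot: [-3.124, 0.046, 0.553]
force: [-0.2, 0.2, -0.5]
grip_width: 0.0645
w18 24.5 [ 0.43   -0.2998  0.2364] [-3.124  0.046  0.553] cam [ 0.506 -0.256  0.393] [-0.28 -0.15 -0.95]
0.09 [270, 158, 18, 30, 507] med [ 0.4553 -0.2809  0.1165] rect [ 453.7 -281.6] [23.5 15.9] 31.8
0.028 [266, 129, 28, 55, 984] med [ 0.4679 -0.2728  0.037 ] rect [ 457.4 -278.8] [62.6 31.7] 32.4
slopes [ 0.002 -0.004  0.035]
0.01 [221, 90, 119, 130, 1565] med [ 0.4577 -0.2776  0.0136] rect [ 451.2 -279.5] [130.8 110.3] 11.2
```

View pics/w18.png

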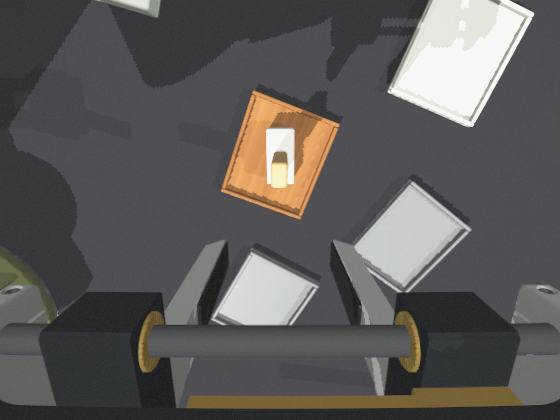

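The mallet stands level (head top at 37 mm, slope below 0.005) near the tray centre, and the gripper is clear of it. I'm handing in.

```bash
python3 -c "
from station import ctrl
print(ctrl.hand_in())"
```

```text
the job is handed in; nothing more can be done
None
```

I freed the stage, seated it against both end stops and put the mallet back in its wooden tray. The job was handed in at about 24.5 s of the 72 s allowed; the hand-in gives no verdict.

- **Driving home:** I tapped the left and right lugs in turn. One side was never measured more than about 5 mm ahead of the other. Both lugs then stayed put under 13–16 N, so both sides are against their stops. The depth images put the lugs' rear faces at about -24 mm in the frame's x, which means front faces at about -36 mm. That is 1 mm short of nominal but inside the 2.5 mm allowed.
- **Seating:** The seating presses measured 16.4 N on the left lug, then 15.9 N on the right. While checking that each side was home I had already pressed the left lug with 13.5 N and the right with 16.3 N, so those lugs had more than one firm press each. The highest force I read was 16.3–16.4 N, but readings come only at the end of each move, so short peaks during the taps were not seen.
- **Mallet:** It tilted about 0.1 rad in the grip from the pressing. After release it stood level (slope below 0.005 rad), with its head top at 37 mm as expected for the tray floor and its handle within about 4 mm of the tray centre.
- **Gripper and bystanders:** My planned paths kept the gripper well above the stage and clear of the bystanders. I did not re-measure the bystanders at the end.

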